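# Hang the red-capped sample bottle in the slotted rail

### The job

Hang the sample bottle with the red cap in the slotted rail: bring its neck in at the rail's open, flared end, slide it along to the closed end marked green until it is fully home, and leave it hanging there by its cap. Leave the blue-capped and white-capped bottles where they stand.

Things in the scene. Friction and masses are not known exactly. Their poses are not given: they have to be found in the camera images.
- red_bottle_centre (a point): Loose upright amber bottle, red cap, round, about 0.2 kg, 134 mm tall; point on its axis 67 mm above its underside, z up. Heights from the underside: body 44 mm diameter to 52, shoulder to 64, neck 14 mm diameter 64-86, cap disc 44 mm diameter 86-94, cap's grip stud 24 mm diameter 94-134 (grip here; its middle is 47 mm above the point). A flat red spare cap lying about is not it.
- rail_home (a point): Fixed level steel plate 6 mm thick, 106 wide, top 140 mm up, 26 mm slot along its middle. Point: on the slot's centre line at the plate's top face, where the bottle's axis is when fully home (slot ends 7 mm on). x: slide-in direction, z up. Slot begins at x -140 mm, flared lips to -169. Hung, the cap disc rests on the plate, bottle centre 19 mm below the point. 40 mm free each side under the slot.
- blue_bottle_centre (a point): The same kind of bottle with a blue cap, loose, a bystander; the point is on its axis 67 mm above its underside.
- white_bottle_centre (a point): The same kind of bottle with a white cap, loose, a bystander; the point is on its axis 67 mm above its underside.
Things that resemble listed ones, but are neither listed nor needed, are in the scene too. Leave any turquoise look-alike of the part that bears rail_home alone. What is shaped like the part that bears red_bottle_centre but yellow is not meant.

How it is judged:
On the way:
1. the red-capped bottle's neck has entered the slot at the open end (x of red_bottle_centre in the frame of rail_home between -0.145 and -0.03 m and y of red_bottle_centre in the frame of rail_home between -0.012 and 0.012 m and z of red_bottle_centre in the frame of rail_home between -0.025 and 0.003 m), for 0.1 s.
At the end, for the whole second after the job is handed in: The red-capped bottle hangs at rest and upright (within 10 degrees) in the slot, its cap disc resting on the plate (within 6 mm) and its axis no more than 15 mm short of the slot's closed end position, released; the blue-capped and white-capped bottles are within 20 mm of where they started (x of red_bottle_centre in the frame of rail_home between -0.015 and 0.01 m and y of red_bottle_centre in the frame of rail_home between -0.012 and 0.012 m and z of red_bottle_centre in the frame of rail_home between -0.025 and -0.013 m and angle between red_bottle_centre's own z axis and vertical below 0.17 rad and distance of each of blue_bottle_centre, white_bottle_centre from where it was at the start of the episode below 0.02 m and linear speed of red_bottle below 0.03 m/s); the robot touches nothing.
It fails at once if a bystander bottle is pushed, lifted or knocked over (moved more than 20 mm) (distance of any of blue_bottle_centre, white_bottle_centre from where it was at the start of the episode above 0.02 m).
It also fails if it takes over 45 s, if anything falls off the work surface, if the arm or the gripper's body presses on something with over 40 N, if the wrist force passes 120 N, or if a joint passes its speed limit or range.

### The arm

A 7-joint arm with a two-finger parallel gripper is mounted at the origin on the work surface. World frame = base frame: x ahead of the robot, y to its left, z up, the work surface at z = 0. Lengths are in m, angles in rad, forces in N, time in s.
With the tool pointing down it reaches from about 0.425 to 0.95 m from the base axis. Payload 16.7 kg.
Tool frame: the origin (TCP) lies at the very end of the fingers, on their centre line; the grasp point (between the pads) lies 19 mm behind it; y points along the fingers, x is the direction in which the jaws open and shut, and the axes are right-handed (so a half turn about y gives the same grasp; the last joint's range is limited). The gripper opens to 94 mm and grips with 3 to 60 N. Pads are 16 mm wide; open, the fingers measure 119 mm over their backs; the gripper's body (75 mm by 177 mm) begins 78 mm behind the grasp point.
Start: joints at [-1.347, 0.426, 0.074, 1.606, -0.034, 1.111, -0.067], TCP at [0.246, 0.629, 0.205] pointing down, gripper open.
Joint ranges: [-2.85, 2.85], [-0.5, 2.14], [-1.23, 1.37], [0.21, 2.46], [-1.02, 4.16], [0.16, 2.05], [-2.73, 2.73]. Speed limits (rad/s): [1.89, 1.89, 2.39, 2.39, 3.01, 3.01, 3.01].

### API

Orientations are given as [roll, pitch, yaw] about the fixed x, y, z axes, in that order (R = Rz(yaw) Ry(pitch) Rx(roll)).
In Python, from rig import r gives the robot as it stands.
- The arm moves only by the tool jog_arm, never from a script. Its argument "moves" is one flat list of numbers, 5 for each row, row after row: the finger opening in mm, from 0 to 94, then the shift along the tool's x, y, z in units of 30 mm (1.0 is 30 mm), then the turn about the tool's y in units of 5 degrees (1.0 is 5 degrees). In form: [claw, tx, ty, tz, yaw, claw, tx, ty, tz, yaw, ...]. A call has 1 to 20 rows; each row is the pose to reach, as a shift and turn from the pose measured when the call began, along the tool's axes at that moment; what a row does not reach only later rows make up. A row lasts 1/10 s, in which the tool goes at most 50 mm and 8.59 degrees, less where a joint would pass 70% of its speed; a pose out of reach is approached as far as the arm can. A call with a gripper value outside its range is refused whole. The fingers move at their own pace and stop on an object; "newtons" is the grip in N (left out, the last holds). Time passes only in rows, so rows that repeat a pose let the fingers close. It gives the time, the measured TCP pose, the force and the opening at its end, in the units of the state.
- r.read_state(): the state, without advancing time (a new reading comes with each control period).
- r.get_image(name): name is "side" or "top" or "wrist"; returns a dict with "pixels" (480x640x3 uint8, blue, green, red), "depth" (480x640 float32, m along the optical axis (not along the pixel's ray), 0 where there is no reading), "vertical_fov" (degrees; the focal length in pixels is half the picture's height over the tangent of half this angle, whatever the lens; pixels are square), "cx", "cy" (the principal point, pixels), "xyz" and "rotation" of the camera in the world. Camera axes: x right, y down, z forward; pixel columns grow to the right and rows downward; lengths in m; the calibration is good to about 2 mm. A picture is of the moment at which its call begins.
- r.sign_off(): hands the job in, once; it reports no verdict.
The state is a dict: "clock": time; "qpos": joint angles; "qd": joint speeds; "effort": joint torques, N m; "tool_pos": TCP position; "tool_rot": TCP orientation; "ft_force": force on the tool from outside, world axes, zero at the start; "wrist_torque": the same for the moment, N m; "gripper_width": finger opening in m.
Only numpy, scipy, OpenCV 4.12 (cv2) and the standard library are available. Lean on these libraries where they do the work, as an engineer would, in place of code of your own. Each camera call takes 0.05 s, during which the arm holds its last target. There are 200 camera calls.

## Working session

There is one attempt and no reset: what is moved stays moved. The work goes in short steps, Python scripts to look and compute and a tool call to move; the robot and the scene stay as the last step left them, time stands still between calls to the robot, and variables do not carry over. Pictures are saved under pics/ and viewed, about 8 in all and at most 12, crops included, and the job is handed in when it is done.

Besides the shell and the picture viewer there is one more tool, called after ">>>" as a command line: name --argument value ..., lists and objects as JSON in quotes. jog_arm: Moves the arm, as the interface text tells. Its arguments: {"type":"object","properties":{"moves":{"type":"array","items":{"type":"number"}},"newtons":{"type":"number"}},"required":["moves"]}

```bash
mkdir -p pics; cat > h.py <<'E'
import numpy as np, cv2, pickle
from rig import r
from scipy.spatial.transform import Rotation as R
def grab(n,f):
    d=r.get_image(n); cv2.imwrite(f'pics/{f}.png',d['pixels']); pickle.dump(d,open(f'{f}.pkl','wb')); return d
def rot(d):
    a=np.array(d['rotation'],float)
    return a if a.shape==(3,3) else R.from_euler('xyz',a).as_matrix()
def cloud(d):
    f=240/np.tan(np.radians(d['vertical_fov'])/2)
    v,u=np.mgrid[:480,:640]; z=d['depth']
    p=np.stack([(u-d['cx'])/f*z,(v-d['cy'])/f*z,z],-1)
    return p@rot(d).T+np.array(d['xyz'])
E
python3 - <<'E'
from h import *
s=r.read_state(); print(s)
for n in('top','side'):
    d=grab(n,n+'0'); print(n,d['xyz'],d['rotation'],d['vertical_fov'],d['cx'],d['cy'])
E
```

```text
{'clock': 0.0, 'qpos': array([-1.34750746,  0.42672585,  0.07386108,  1.60660571, -0.03409886,
        1.11084708, -0.06709137]), 'qd': array([-0.00187524, -0.00128658,  0.00045607, -0.00035653,  0.00120323,
        0.00023243,  0.00088207]), 'effort': array([-6.81286001e-04, -9.35803986e+01,  3.66628021e+00, -4.54201663e+01,
       -4.90906939e-02,  1.98317261e-02,  1.00246989e-04]), 'tool_pos': array([0.245715  , 0.62819812, 0.20478062]), 'tool_rot': array([-1.57089886e+00,  1.32231923e-03,  1.19797562e+00]), 'ft_force': array([-0.02923913,  0.8780164 , -0.21317023]), 'wrist_torque': array([-0.04373603,  0.00800882, -0.02335103]), 'gripper_width': 0.09375826385616036}
top [0.44970779 0.0188643  1.00418011] [-2.99860635 -0.01164869 -1.57722867] 52.609312958052755 326.1939208337728 245.0365553079861
side [ 0.2369314  -0.94095663  0.69095063] [-2.06483516  0.00716578 -0.35700877] 43.23602123124486 327.6200510205574 244.22521882254856
```

View pics/top0.png

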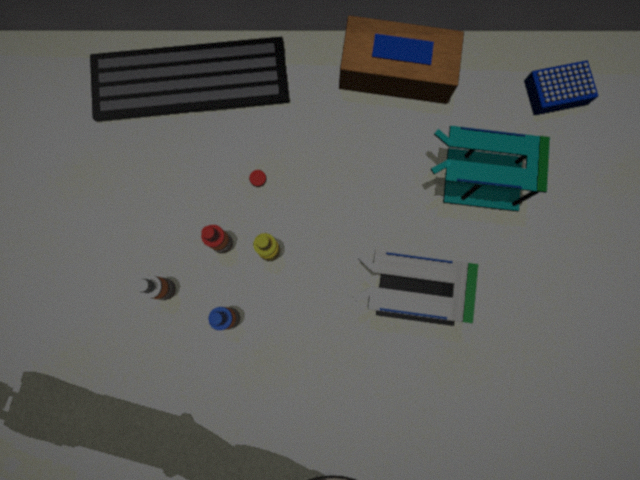

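View pics/side0.png

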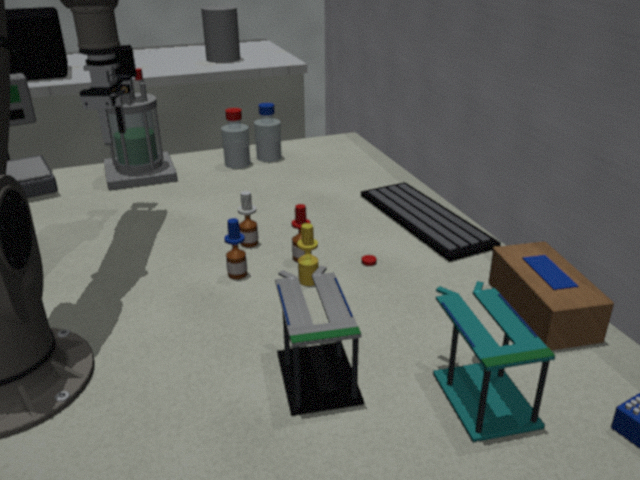

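```bash
python3 - <<'E'
from h import *
d=pickle.load(open('top0.pkl','rb')); P=cloud(d); 
hsv=cv2.cvtColor(d['pixels'],cv2.COLOR_BGR2HSV)
s=pickle.load(open('side0.pkl','rb')); 
def stud(n,u0,u1,v0,v1):
    p=P[v0:v1,u0:u1].reshape(-1,3)
    t=p[(p[:,2]>.126)&(p[:,2]<.145)]; c=p[(p[:,2]>.082)&(p[:,2]<.1)]
    print(n,'top',len(t),((t.min(0)+t.max(0))/2).round(4),np.ptp(t,axis=0).round(3),'disc',len(c),((c.min(0)+c.max(0))/2).round(4),np.ptp(c,axis=0).round(3))
stud('red',195,236,220,256); stud('yel',250,285,228,265); stud('blue',203,242,302,335); stud('white',133,178,272,305)
print('table z',np.median(P[380:420,400:600,2]))
# plate
p=P[235:345,345:490]; m=(p[...,2]>.128)&(p[...,2]<.152)
q=p[m]; print('plate z',np.median(q[:,2]))
g=(hsv[235:345,345:490,0]>45)&(hsv[235:345,345:490,0]<80)&(hsv[235:345,345:490,1]>120)
gp=p[g]; print('green',len(gp),gp.min(0),gp.max(0))
im=cv2.resize(d['pixels'][225:345,340:500],None,fx=5,fy=5,interpolation=cv2.INTER_CUBIC)
cv2.imwrite('pics/railcrop.png',cv2.convertScaleAbs(im,alpha=1.3))
# rows: slot edges per world y bin
for y in np.arange(-.30,-.04,.02):
    k=q[abs(q[:,1]-y)<.004]
    if len(k)<3: continue
    x=np.sort(k[:,0]); gap=np.diff(x); i=gap.argmax()
    print(round(y,3),x[0].round(4),x[-1].round(4),'gap',x[i].round(4),x[i+1].round(4),np.median(k[:,2]).round(4))
E
```

```text
red top 150 [0.5998 0.2218 0.132 ] [0.024 0.022 0.011] disc 231 [0.599  0.2223 0.0927] [0.043 0.044 0.014]
yel top 147 [0.5823 0.1235 0.1324] [0.024 0.024 0.012] disc 237 [0.5818 0.1232 0.0928] [0.042 0.042 0.012]
blue top 157 [0.4438 0.2042 0.1328] [0.025 0.024 0.012] disc 258 [0.4444 0.204  0.0928] [0.042 0.042 0.014]
white top 160 [0.504  0.3372 0.1324] [0.023 0.024 0.011] disc 246 [0.5044 0.3356 0.0922] [0.043 0.041 0.014]
table z 0.0005340644730453814
plate z 0.14086379534750348
green 504 [ 0.43743511 -0.26115902  0.13821738] [0.53831816 0.0188643  1.00418011]
-0.26 0.4778 0.5382 gap 0.4778 0.4902 0.1419
-0.24 0.434 0.5403 gap 0.5331 0.5349 0.1415
-0.22 0.4376 0.5442 gap 0.4761 0.4779 0.1405
-0.2 0.4412 0.5478 gap 0.4798 0.5064 0.1407
-0.18 0.4431 0.5497 gap 0.4836 0.5099 0.1408
-0.16 0.4467 0.5533 gap 0.4854 0.5121 0.1407
-0.14 0.4485 0.5555 gap 0.4891 0.5155 0.1407
-0.12 0.4522 0.5592 gap 0.491 0.518 0.141
-0.1 0.454 0.5609 gap 0.4946 0.5211 0.1408
-0.08 0.4577 0.5628 gap 0.4966 0.5236 0.1405
-0.06 0.4789 0.5573 gap 0.4947 0.5362 0.1408
```

View pics/railcrop.png

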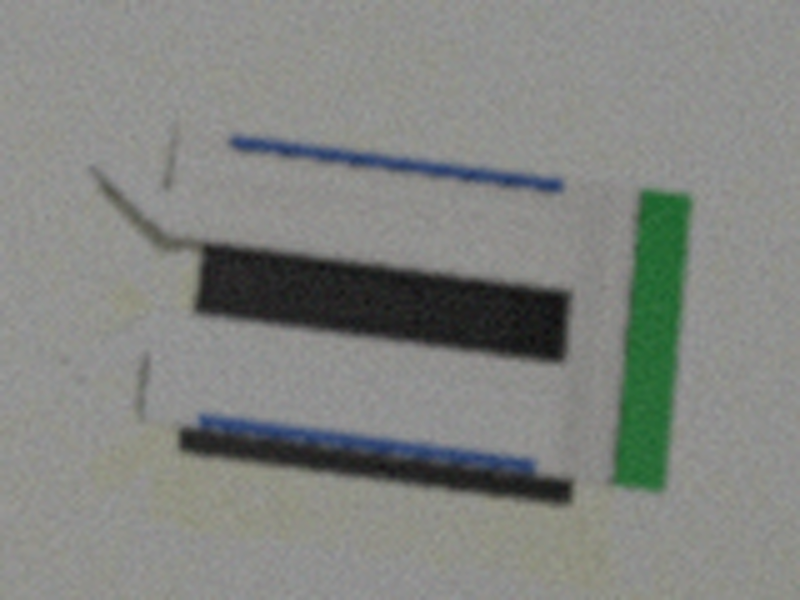

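```bash
cat >> h.py <<'E'
def need(x,y,z,yaw=None):
    s=r.read_state(); Rm=R.from_euler('xyz',s['tool_rot']).as_matrix()
    e=(Rm.T@(np.array([x,y,z])-s['tool_pos']))/.03
    print('units',e.round(3),'yaw units',None if yaw is None else round(np.degrees(s['tool_rot'][2]-yaw)/5,3), 'pos',s['tool_pos'].round(4),'rot',s['tool_rot'].round(4),'t',s['clock'])
E
python3 - <<'E'
from h import *
d=pickle.load(open('top0.pkl','rb')); P=cloud(d); f=240/np.tan(np.radians(d['vertical_fov'])/2)
def at(u,v,z):
    w=rot(d)@np.array([(u-d['cx'])/f,(v-d['cy'])/f,1]); o=np.array(d['xyz']); return o+w*(z-o[2])/w[2]
for n,u,v in(('slotend',567,325),('slot end corner a',570,291),('corner b',564,358),('lip tip?',92,165),('green far',678,340),('plate corner',614,485),('greenNear',625,340)):
    print(n,at(340+(u+.5)/5-.5,225+(v+.5)/5-.5,.1408).round(4))
g=P[235:345,460:482]; h=cv2.cvtColor(d['pixels'],cv2.COLOR_BGR2HSV)[235:345,460:482]
k=g[(h[...,0]>45)&(h[...,0]<80)&(h[...,1]>120)]; print('green z',np.percentile(k,[5,50,95],axis=0).round(3))
y=np.arange(-.2,-.07,.02); x=[.4931,.4968,.4988,.5023,.5045,.5079,.5101]; c=np.polyfit(y,x,1); print(c,np.degrees(np.arctan(c[0])), 'yaw',np.pi/2-np.arctan(c[0]))
need(.5995,.222,.2,np.pi/2-np.arctan(c[0]))
E
```

```text
slotend [ 0.4928 -0.217   0.1408]
slot end corner a [ 0.5049 -0.2186  0.1408]
corner b [ 0.4811 -0.2155  0.1408]
lip tip? [ 0.5509 -0.0488  0.1408]
green far [ 0.4872 -0.2564  0.1408]
plate corner [ 0.4365 -0.2312  0.1408]
greenNear [ 0.4874 -0.2375  0.1408]
green z [[ 0.443 -0.257  0.14 ]
 [ 0.487 -0.247  0.142]
 [ 0.533 -0.237  0.145]]
[0.14089286 0.52165357] 8.019777775645366 yaw 1.4308247993316179
units [ -8.316   0.173 -15.914] yaw units -2.669 pos [0.2458 0.6283 0.2049] rot [-1.5709e+00  1.1000e-03  1.1979e+00] t 0.1
```

>>> jog_arm --moves '[60, -1, 0, -2, 0, 60, -2, 0, -3.5, -0.5, 60, -2.5, 0, -5, -1, 60, -3.5, 0, -6.5, -1.4, 60, -4.2, 0, -8, -1.8, 60, -5, 0, -9.5, -2.2, 60, -5.8, 0, -11, -2.5, 60, -6.5, 0, -12.5, -2.67, 60, -7.3, 0, -14, -2.67, 60, -7.9, 0, -15.1, -2.67, 60, -8.2, 0.1, -15.7, -2.67, 60, -8.32, 0.17, -15.91, -2.67, 60, -8.32, 0.17, -15.91, -2.67, 60, -8.32, 0.17, -15.91, -2.67, 60, -8.32, 0.17, -15.91, -2.67]' --newtons 40

```text
clock: 1.6
tool_pos: [0.5984, 0.2237, 0.2001]
tool_rot: [-1.57, 0.001, 1.433]
ft_force: [0.2, 0.9, 0.0]
gripper_width: 0.0598
```

```bash
python3 - <<'E'
from h import *
need(.5995,.222,.099,1.4308)
d=grab('wrist','w1'); print(d['xyz'],d['rotation'])
P=cloud(d); h=cv2.cvtColor(d['pixels'],cv2.COLOR_BGR2HSV); red=((h[...,0]<8)|(h[...,0]>172))&(h[...,1]>120)
for lo,hi in((.126,.145),(.085,.1)):
    k=P[red&(P[...,2]>lo)&(P[...,2]<hi)]
    if len(k): print(len(k),((k.min(0)+k.max(0))/2).round(4),np.ptp(k,axis=0).round(3))
E
```

```text
units [-0.048  3.37  -0.047] yaw units 0.028 pos [0.5984 0.2237 0.2001] rot [-1.5701e+00  7.0000e-04  1.4332e+00] t 1.6
[0.52421788 0.23364822 0.38008937] [2.88204010e+00 1.42012480e-03 1.43379255e+00]
801 [0.5992 0.2222 0.1315] [0.024 0.025 0.011]
951 [0.5365 0.2198 0.0937] [0.163 0.046 0.012]
```

View pics/w1.png

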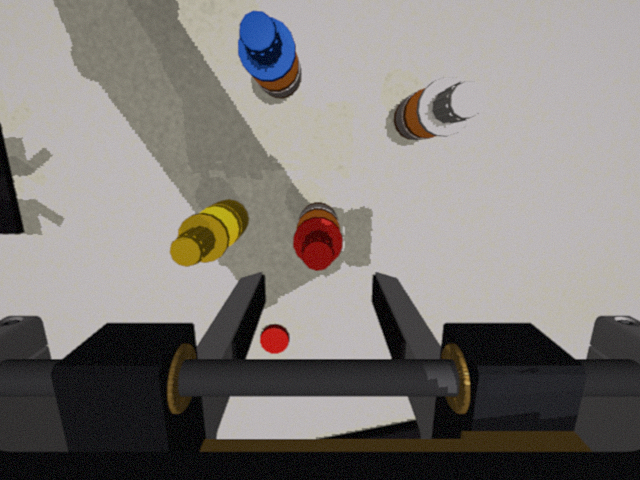

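The wrist view puts the red stud at about (318,253), between the open fingers at (262,275) and (378,275). Yellow is clear to the left. The stud's measured position agrees with the top camera to within 1 mm, so I'll descend and grip.

>>> jog_arm --moves '[60, -0.05, 0.8, -0.04, 0, 60, -0.05, 1.7, -0.04, 0, 60, -0.05, 2.5, -0.04, 0, 60, -0.05, 3.1, -0.04, 0, 60, -0.05, 3.33, -0.04, 0, 60, -0.05, 3.33, -0.04, 0, 60, -0.05, 3.33, -0.04, 0, 20, -0.05, 3.33, -0.04, 0, 20, -0.05, 3.33, -0.04, 0, 20, -0.05, 3.33, -0.04, 0, 20, -0.05, 3.33, -0.04, 0, 20, -0.05, 3.33, -0.04, 0, 20, -0.05, 3.33, -0.04, 0, 20, -0.05, 3.33, -0.04, 0]' --newtons 40

```text
clock: 3.05
tool_pos: [0.5995, 0.2218, 0.1003]
tool_rot: [-1.57, 0.001, 1.433]
ft_force: [-0.6, 0.6, 1.9]
gripper_width: 0.0235
```

>>> jog_arm --moves '[20, 0, -0.5, 0, 0, 20, 0, -1.5, 0, 0, 20, 0, -2.7, 0, 0, 20, 0, -3.9, 0, 0, 20, 0, -4.7, 0, 0, 20, 0, -5.3, 0, 0, 20, 0, -5.3, 0, 0, 20, 0, -5.3, 0, 0]'

```text
clock: 3.85
tool_pos: [0.5993, 0.2219, 0.2593]
tool_rot: [-1.571, 0.0, 1.433]
ft_force: [-0.2, -0.1, -2.7]
gripper_width: 0.0234
```

```bash
python3 - <<'E'
from h import *
print(r.read_state()['gripper_width'],r.read_state()['ft_force'])
c=np.array([.14089,.52165])
L=lambda y:(np.polyval(c,y),y)
need(*L(.005),.2583,1.4308)
d=grab('side','s1')
cv2.imwrite('pics/s1c.png',cv2.resize(d['pixels'][90:300,190:400],None,fx=2.8,fy=2.8))
E
```

```text
0.023400041267889686 [-0.17625398 -0.09045441 -2.705309  ]
units [-7.512  0.038  1.55 ] yaw units 0.027 pos [0.5993 0.2219 0.2593] rot [-1.5705e+00  5.0000e-04  1.4332e+00] t 3.85
```

View pics/s1c.png

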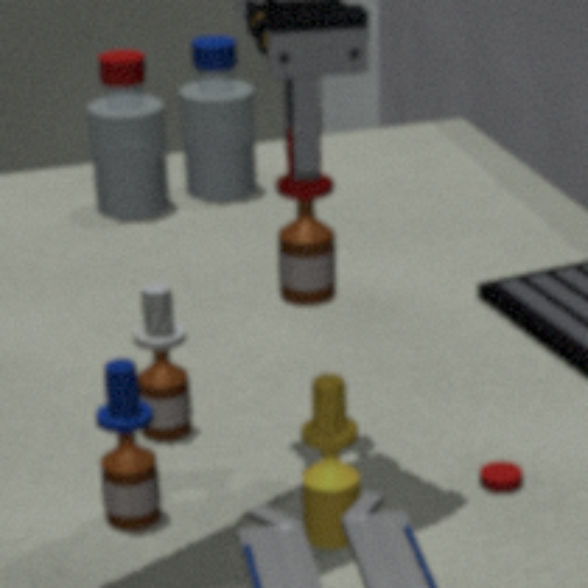

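The red bottle hangs upright in the gripper: disc at crop (305,185), body at (305,270). It is well above yellow. Next I'll carry it over to the approach point.

>>> jog_arm --moves '[20, -0.5, 0, 0.1, 0, 20, -1.2, 0, 0.25, 0, 20, -2.2, 0, 0.45, 0, 20, -3.2, 0, 0.66, 0, 20, -4.2, 0, 0.87, 0, 20, -5.2, 0, 1.07, 0, 20, -6.2, 0, 1.28, 0, 20, -7, 0, 1.44, 0, 20, -7.4, 0, 1.53, 0, 20, -7.51, 0, 1.55, 0.03, 20, -7.51, 0.8, 1.55, 0.03, 20, -7.51, 1.8, 1.55, 0.03, 20, -7.51, 2.7, 1.55, 0.03, 20, -7.51, 3.2, 1.55, 0.03, 20, -7.51, 3.27, 1.55, 0.03, 20, -7.51, 3.27, 1.55, 0.03, 20, -7.51, 3.27, 1.55, 0.03]'

```text
clock: 5.6
tool_pos: [0.5226, 0.0053, 0.1616]
tool_rot: [-1.571, 0.001, 1.431]
ft_force: [-0.1, 0.7, -2.6]
gripper_width: 0.0234
```

```bash
python3 - <<'E'
from h import *
c=np.array([.14089,.52165]); L=lambda y:(np.polyval(c,y),y)
need(*L(-.10),.1613,1.4308); need(*L(-.208),.1613,1.4308)
d=grab('top','t2'); P=cloud(d)
h=cv2.cvtColor(d['pixels'],cv2.COLOR_BGR2HSV); red=((h[...,0]<8)|(h[...,0]>172))&(h[...,1]>120)
k=P[red&(P[...,2]>.1)]; print(len(k), np.percentile(k,[2,50,98],axis=0).round(3) if len(k) else '')
d2=grab('side','s2'); a=cv2.resize(d['pixels'][190:350,250:490],None,fx=1.66,fy=1.66); b=cv2.resize(d2['pixels'][120:430,180:430],None,fx=1.6,fy=1.6)
o=np.zeros((500,800,3),np.uint8); o[:a.shape[0],:a.shape[1]]=a; o[:b.shape[0],400:400+b.shape[1]]=b; cv2.imwrite('pics/c2.png',o)
E
```

```text
units [-3.545  0.012  0.007] yaw units 0.002 pos [0.5226 0.0053 0.1616] rot [-1.5705e+00  8.0000e-04  1.4310e+00] t 5.6
units [-7.181e+00  1.500e-02  7.000e-03] yaw units 0.002 pos [0.5226 0.0053 0.1616] rot [-1.5705e+00  8.0000e-04  1.4310e+00] t 5.6
4 [[ 0.45  -0.385  0.11 ]
 [ 0.563 -0.183  0.558]
 [ 0.676  0.019  1.004]]
```

View pics/c2.png

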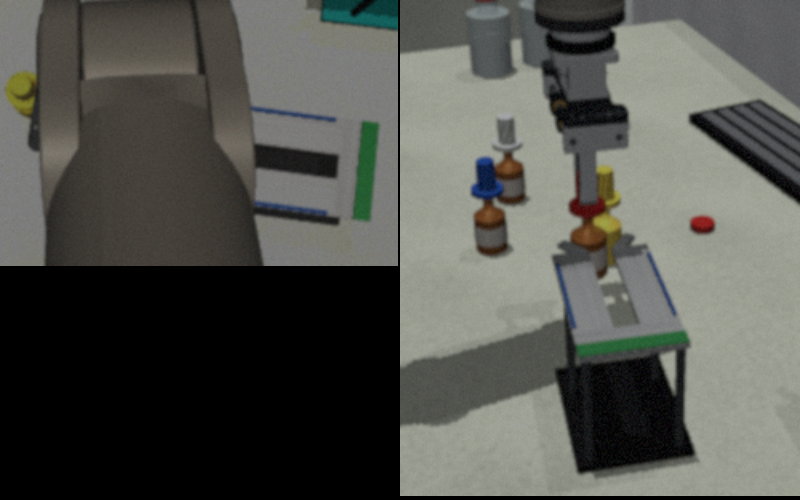

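The top view is blocked by the arm. In the side view the bottle, with its disc at (587,207), is in front of the flared mouth at (595,250) and in line with the slot. I'll slide in slowly and check the force.

>>> jog_arm --moves '[20, -0.3, 0.01, 0, 0, 20, -0.7, 0.01, 0, 0, 20, -1.1, 0.01, 0, 0, 20, -1.5, 0.01, 0, 0, 20, -1.8, 0.01, 0, 0, 20, -2.1, 0.01, 0, 0, 20, -2.4, 0.01, 0, 0, 20, -2.7, 0.01, 0, 0, 20, -3, 0.01, 0, 0, 20, -3.3, 0.01, 0, 0, 20, -3.5, 0.01, 0, 0, 20, -3.5, 0.01, 0, 0, 20, -3.5, 0.01, 0, 0]'

```text
clock: 7.0
tool_pos: [0.5079, -0.0988, 0.1614]
tool_rot: [-1.571, 0.001, 1.431]
ft_force: [-1.0, -0.0, -2.7]
gripper_width: 0.0235
```

```bash
python3 - <<'E'
from h import *
c=np.array([.14089,.52165]); L=lambda y:(np.polyval(c,y),y)
need(*L(-.208),.1613,1.4308)
d=grab('side','s3'); cv2.imwrite('pics/s3c.png',cv2.resize(d['pixels'][180:350,240:390],None,fx=3.4,fy=3.4))
E
```

```text
units [-3.678  0.007  0.005] yaw units -0.001 pos [ 0.5079 -0.0988  0.1614] rot [-1.5708e+00  5.0000e-04  1.4307e+00] t 7.0
```

View pics/s3c.png

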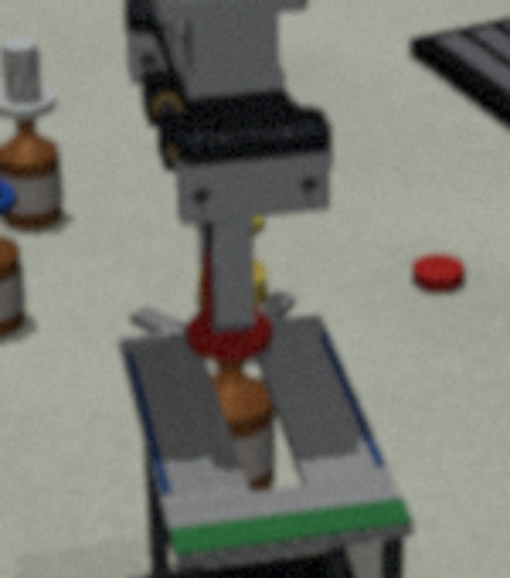

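The neck is in the slot: the disc at (230,335) is above the plate and the shoulder shows through the slot at (243,390). There is no contact force. I'll continue to the closed end, feeling for the stop.

>>> jog_arm --moves '[20, -0.3, 0, 0, 0, 20, -0.7, 0, 0, 0, 20, -1.1, 0, 0, 0, 20, -1.5, 0, 0, 0, 20, -1.9, 0, 0, 0, 20, -2.3, 0, 0, 0, 20, -2.7, 0, 0, 0, 20, -3, 0, 0, 0, 20, -3.2, 0, 0, 0, 20, -3.4, 0, 0, 0, 20, -3.5, 0, 0, 0, 20, -3.57, 0, 0, 0, 20, -3.57, 0, 0, 0, 20, -3.57, 0, 0, 0]'

```text
clock: 8.45
tool_pos: [0.4931, -0.2043, 0.1615]
tool_rot: [-1.571, 0.0, 1.432]
ft_force: [-0.1, 0.0, -1.8]
gripper_width: 0.0233
```

>>> jog_arm --moves '[20, -0.05, 0, 0, 0, 20, -0.1, 0, 0, 0, 20, -0.15, 0, 0, 0, 20, -0.15, 0, 0, 0, 20, -0.15, 0, 0, 0]'

```text
clock: 8.95
tool_pos: [0.4925, -0.2088, 0.1615]
tool_rot: [-1.571, 0.0, 1.431]
ft_force: [0.2, 0.2, -2.2]
gripper_width: 0.0234
```

>>> jog_arm --moves '[20, -0.04, 0.06, 0, 0, 20, -0.04, 0.12, 0, 0, 20, -0.04, 0.18, 0, 0, 20, -0.04, 0.2, 0, 0, 20, -0.04, 0.22, 0, 0, 20, -0.04, 0.22, 0, 0, 20, -0.04, 0.22, 0, 0]'

```text
clock: 9.65
tool_pos: [0.4923, -0.21, 0.1549]
tool_rot: [-1.571, 0.0, 1.431]
ft_force: [-1.1, 0.1, -2.5]
gripper_width: 0.0236
```

>>> jog_arm --moves '[20, 0, 0.02, 0, 0, 20, 0, 0.02, 0, 0, 30, 0, 0.02, 0, 0, 40, 0, 0.02, 0, 0, 50, 0, 0.02, 0, 0, 60, 0, 0, 0, 0, 60, 0, 0, 0, 0, 60, 0, 0, 0, 0, 60, 0, -0.5, 0, 0, 60, 0, -1.3, 0, 0, 60, 0, -2.5, 0, 0, 60, 0, -3.5, 0, 0, 60, 0, -3.8, 0, 0, 60, 0, -3.8, 0, 0, 60, 0, -3.8, 0, 0]'

```text
clock: 11.15
tool_pos: [0.492, -0.2097, 0.2679]
tool_rot: [-1.57, 0.0, 1.432]
ft_force: [0.3, -0.0, -1.3]
gripper_width: 0.0599
```

```bash
python3 - <<'E'
from h import *
d=grab('side','s4'); w=grab('wrist','w4'); 
for n,d0 in(('side',d),('wrist',w)):
    P=cloud(d0); h=cv2.cvtColor(d0['pixels'],cv2.COLOR_BGR2HSV); red=((h[...,0]<8)|(h[...,0]>172))&(h[...,1]>120)
    k=P[red&(abs(P[...,0]-.492)<.06)&(abs(P[...,1]+.21)<.06)]; t=k[k[:,2]>.182]; c=k[k[:,2]<.16]
    print(n,'zrange',np.percentile(k[:,2],[2,98]).round(4),'top',len(t),((t.min(0)+t.max(0))/2).round(4),np.ptp(t,axis=0).round(3),'disc',((c.min(0)+c.max(0))/2).round(4),np.ptp(c,axis=0).round(3))
print(r.read_state()['gripper_width'],r.read_state()['clock'])
a=cv2.resize(d['pixels'][100:440,210:410],None,fx=1.7,fy=1.7); b=cv2.resize(w['pixels'],None,fx=.7,fy=.7)
o=np.zeros((590,800,3),np.uint8); o[:a.shape[0],:a.shape[1]]=a; o[:b.shape[0],345:345+b.shape[1]]=b; cv2.imwrite('pics/c4.png',o)
E
```

```text
side zrange [0.0076 0.4641] top 165 [ 0.4859 -0.2234  0.3964] [0.065 0.089 0.429] disc [ 0.4925 -0.2077  0.0823] [0.118 0.115 0.154]
wrist zrange [0.1467 0.4033] top 1750 [ 0.4774 -0.2062  0.2934] [0.053 0.109 0.223] disc [ 0.4891 -0.1954  0.0846] [0.107 0.079 0.151]
0.060322323337245444 11.25
```

View pics/c4.png

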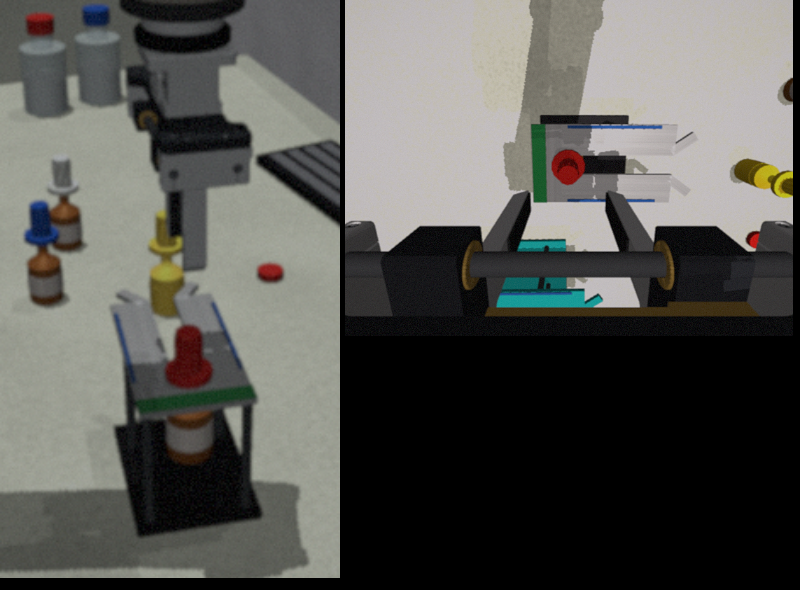

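The bottle hangs upright by its cap at the green end: disc at (188,370) in the side view, stud at (568,165) in the wrist view. The gripper is clear of it. I'll do one tight numeric check and then hand in.

```bash
python3 - <<'E'
from h import *
d=pickle.load(open('w4.pkl','rb')); P=cloud(d); h=cv2.cvtColor(d['pixels'],cv2.COLOR_BGR2HSV); red=((h[...,0]<8)|(h[...,0]>172))&(h[...,1]>120)
for lo,hi in((.18,.2),(.142,.153)):
    k=P[red&(P[...,2]>lo)&(P[...,2]<hi)&(abs(P[...,0]-.492)<.04)&(abs(P[...,1]+.21)<.04)]; print(len(k),((k.min(0)+k.max(0))/2).round(4),np.ptp(k,axis=0).round(3),np.median(k[:,2]).round(4))
print(r.sign_off())
E
```

```text
733 [ 0.492  -0.2102  0.1854] [0.024 0.025 0.011] 0.1885
873 [ 0.4912 -0.2102  0.1486] [0.04  0.043 0.009] 0.1487
the job is handed in; nothing more can be done
None
```

The red-capped bottle is hanging by its cap at the green, closed end of the grey slotted rail, and I have handed the job in. I gripped it by its stud, lifted it over the yellow bottle, brought its neck in at the flared end and slid it home. I then lowered it onto the plate, released it and backed off about 113 mm.

- **Position:** the last wrist measurement put the stud at (0.492, -0.210) and the cap disc's centre within 1 mm of it, so it is upright. My estimate of home was (0.492, -0.210).
- **Height:** the disc's top was at about 0.149 m and the stud's top at about 0.189 m. That matches the disc resting on the plate (0.148 and 0.188 expected).
- **Time and force:** the clock stood at about 11 s when I handed in, and the wrist force readings stayed under 3 N.
- **Other bottles:** the last side picture shows the blue and white bottles still standing. The arm made no contact with them that I could see, but I did not re-measure their positions.
- **Checks that did not work:** my first colour check after the release picked up stray pixels and gave useless numbers, so I repeated it with a tighter window. I never felt the slot's end as a force, so "fully home" rests on the measured position alone. My home point could be out by a few mm; 15 mm short is allowed.

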